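Find the flat on a spindle shaft and hold a set-screw collar on it

ROBOT

A 7-joint arm with a two-finger parallel gripper is mounted at the origin on the work surface; the furniture and walls round the work are solid. World frame = base frame: x ahead of the robot, y to its left, z up, the work surface at z = 0. Lengths are in m, angles in rad, forces in N, time in s.
With the tool pointing down it reaches from about 0.425 to 0.925 m from the base axis. Payload 6.8 kg.
Tool frame: the origin (TCP) lies midway between the tips of the shut fingers; the grasp point (between the pads) lies 19 mm behind it; z points along the fingers, y is the line along which they close (so a half turn about z gives the same grasp; the last joint's range is limited). The gripper opens to 85 mm and grips with 20 to 120 N. Pads are 22 mm wide; open, the fingers measure 114 mm over their backs; the gripper's body (76 mm by 85 mm) begins 54 mm behind the grasp point. The pads swing forward as they close: fully open they stand 13 mm farther back than shut.
Start: joints at [1.106, 0.477, 0.022, 1.555, -0.011, 1.109, -0.083], TCP at [0.236, -0.633, 0.231] pointing down, gripper open.
Joint ranges: [-2.96, 2.96], [-0.34, 2.1], [-1.41, 1.46], [0.24, 2.44], [-1.37, 4.51], [0.17, 1.92], [-2.96, 2.96]. Speed limits (rad/s): [2.39, 2.39, 3.14, 3.14, 3.14, 3.14, 3.14].

INTERFACE

Orientations are given as a rotation vector (axis times angle).
In Python, from bench import r gives the robot as it stands. The module is installed in compiled form; this text tells all that it offers.
- The arm moves only by the tool apply_moves, never from a script. Its argument "rows" is a list of rows, each a list of 6 numbers: the shift along the tool's x, y, z scaled (see below), then the turn, a rotation vector about the tool's x, y, z scaled (see below). A call has 1 to 5 rows; each row is the pose to reach, as a shift and turn from the pose commanded when the call began, along the tool's axes at that moment; what a row does not reach only later rows make up. The controller multiplies each number of a shift by 0.25 m and each number of a turn by 90 degrees. A row lasts 1/8 s, in which the tool goes at most 62.5 mm and 10.7 degrees, less where a joint would pass 70% of its speed; a pose out of reach is approached as far as the arm can. A call with a number of a shift or a turn outside -1 to 1 is refused whole. A call with a gripper value outside its range is refused whole. "claw" is the opening, from 0 (shut) to 1 (fully open), set as the call begins (left out, the last holds). The fingers move at their own pace and stop on an object; "newtons" is the grip in N (left out, the last holds). Time passes only in rows, so rows that repeat a pose let the fingers close. It gives the time, the measured TCP pose, the force, the opening and the grip force at its end, in the units of the state.
- r.get_obs(): the state, without advancing time (a new reading comes with each control period).
- r.grab_frame(name): name is "side" or "top" or "wrist"; returns a dict with "pixels" (420x560x3 uint8, red, green, blue), "intrinsics" (3x3 intrinsics, pixels), "eye" and "attitude" of the camera in the world. Camera axes: x right, y up, looking along -z (the intrinsics and any distortion apply to the point x, -y, -z); pixel columns grow to the right and rows downward; lengths in m; the calibration is good to about 2 mm. A picture is of the moment at which its call begins. There is no depth.
- r.hand_in(): hands the job in; it is judged then, once.
Trained networks look in a picture, given as the dict that the camera call returned (one of the last four; its "shot" number tells which), for a name from the list of things; names that differ only in an ending like _2 or _b are one class to them, and where a whole thing is asked for, a point or a joint stands for the part that bears it (a point fixed in the world has none). Each returns a list of dicts, best first, with "conf" (0 to 1); they miss things now and then, are a little off and sometimes report something else, mostly with a low value. They report only what shows in the picture. A call takes as long as a camera call. They do not tell look-alikes from the thing itself.
- r.search_frame(picture, thing): "rect" ([left, top, width, height] in pixels, round what is visible of it).
- r.outline_of(picture, thing): "pixels" (420x560 bool, what is visible of it) and "rect" ([left, top, width, height] in pixels, round what is visible of it).
- r.landmark_of(picture, thing): "point" ([column, row] in pixels: a listed point, or the origin of a listed thing).
The state is a dict: "clock": time; "joints": joint angles; "qvel": joint speeds; "tau": joint torques, N m; "tcp_pos": TCP position; "orientation": TCP orientation; "contact_force": force on the tool from outside, world axes, zero at the start; "moment": the same for the moment, N m; "grip_width": finger opening in m; "gripper_force": force on a finger pad.
Only numpy, scipy, OpenCV 4.12 (cv2) and the standard library are available. Lean on these libraries where they do the work, as an engineer would, in place of code of your own. Each camera call takes 0.05 s, during which the arm holds its last target. There are 200 camera calls.

TASK

First take the upright shaft of the bench spindle between the fingers, find its flat and turn the shaft until the flat squarely faces the driver guide. Then let go, pick up the loose square steel collar and lower it over the shaft with its set screw towards the flat and the guide, so that the screw is half-way up the flat, in line with the guide's hole. Finish while still holding the collar there in the gripper, level and not resting on anything; leave everything else on the bench alone.

Things in the scene. Friction and masses are not known exactly. Their poses are not given: they have to be found in the camera images.
- spindle: Bench spindle, bolted down. Origin: on the bench (z = 0) under the shaft's axis. Grey foot plate 96 mm wide (y), 12 mm thick, x = -125 to +46 mm; on it an aluminium bearing housing 64 x 64 mm, top 45 mm above the bench, round the shaft. Driver guide: upright aluminium post 36 mm wide, 97 mm tall, at x = -119 to -99 mm, with a hole that points level at the shaft. So the guide lies towards -x.
- shaft (a joint): Angle (rad) of the spindle's upright steel shaft about its vertical axis: 0 when the flat squarely faces the driver guide, growing counter-clockwise seen from above. It turns either way within +-2.8 rad against light bearing friction (0.08 N m) and stays where it is left. It starts between -1.25 and -0.5.
- shaft_mid (a point): Point on the shaft's axis half-way up the flat, 84 mm above the bench; turns with the shaft: the flat looks along its -x. Shaft 24 mm in diameter, chamfered top 108 mm above the bench. From 60 mm up to the top it has one flat, 7 mm from the axis, 19 mm wide: pinched square across the flat it measures 19 mm, across the round 24 mm. Below is a shoulder 33 mm across, top 49 mm above the bench.
- guide_mouth (a point): Centre of the driver guide's hole on the side that faces the shaft: 99 mm from the shaft's axis, 84 mm above the bench.
- collar_mid (a point): Centre of the loose collar (about 160 g), half-way up: dark steel block 44 (x) by 40 (y) mm, 34 mm tall, with an upright through bore 28 mm in diameter; z up, stands on the bench. Gripped by its plain y faces, 40 mm apart. Set screw in the middle of the -x face: its tip stands into the bore to 9.3 mm from the bore's axis, so the collar goes down the shaft only with the screw at the flat.
- collar_screw (a point): Outer end of the collar's set-screw head, which stands out 5 mm from the collar's -x face, half-way up; 27 mm from the bore's axis.
- nest_blank: Bystander: milled light metal block 44 x 70 x 28 mm with a round recess, origin under its centre.
- grease_tin: Bystander: flat round tin, 54 mm across, 24 mm tall, origin under its centre. It and the collar may have swapped places.
- connector_0: Bystander: dark grey round connector, 25 mm across, 32 mm tall, origin under its centre.
- hex_key: Bystander: long-arm hex key lying flat, 132 x 32 x 6 mm, origin under its middle.
- vial: Bystander: small white dropper bottle, 31 mm across, 94 mm tall, standing, origin under its centre.
- connector_1: Bystander: dark grey round connector, 25 mm across, 32 mm tall, origin under its centre.
Not all that is in view belongs to the job. What is shaped like the part that bears collar_mid but brown is not meant.

How it is judged:
On the way, in this order (a step that is already met when the one before it is completed fails the run):
1. fingers hold the shaft with its flat facing the driver guide, the collar still standing on the bench (value of joint shaft between -0.17 and 0.17 rad and contact force between the fingers and shaft above 2 N and height (world z) of collar_mid below 0.022 m), for 0.2 s.
2. collar carried above the bench in the fingers (height (world z) of collar_mid above 0.06 m and contact force between the fingers and collar above 2 N), for 0.2 s.
At the end, for the whole second after the job is handed in: Gripper holds the collar (over 2 N), at rest, within 4 mm of the shaft axis, middle within 9 mm of the flat's mid-height (so nothing below carries it), level within 0.12 rad, screw on the flat within 7 mm of its middle, pressing the shaft under 15 N; flat faces the guide within 0.2 rad (value of joint shaft between -0.2 and 0.2 rad and horizontal distance between collar_mid and shaft_mid below 0.004 m and z of collar_mid in the frame of shaft_mid between -0.009 and 0.009 m and x of collar_screw in the frame of shaft_mid below -0.02 m and y of collar_screw in the frame of shaft_mid between -0.007 and 0.007 m and angle between collar_mid's own z axis and vertical below 0.12 rad and contact force between the fingers and collar above 2 N and contact force between collar and shaft below 15 N and linear speed of collar below 0.02 m/s); the arm keeps its last pose, push and grip.
It fails at once if a bystander is moved by more than 25 mm (distance of any of nest_blank, grease_tin, connector_0, hex_key, connector_1, vial from where it was at the start of the episode above 0.025 m).
It also fails if it takes over 51 s, if anything falls off the work surface, if the arm or the gripper's body presses on something with over 40 N, if the wrist force passes 120 N, or if a joint passes its speed limit or range.

## Working session

There is one attempt and no reset: what is moved stays moved. The work goes in short steps, Python scripts to look and compute and a tool call to move; the robot and the scene stay as the last step left them, time stands still between calls to the robot, and variables do not carry over. Pictures are saved under pics/ and viewed, at most 13 in all, crops included, and the job is handed in when it is done.

Besides the shell and the picture viewer there is one more tool, called as name([rows], argument=value, ...), one row to a line, values as JSON. apply_moves: Moves the arm, as the interface text tells. Its arguments: {"type":"object","properties":{"rows":{"type":"array","items":{"type":"array","items":{"type":"number"}}},"claw":{"type":"number"},"newtons":{"type":"number"}},"required":["rows"]}

```bash
mkdir -p pics
cat > h.py <<'E'
from bench import r
import numpy as np, cv2
from scipy.spatial.transform import Rotation as R
def att(p):
    a=np.array(p["attitude"],float)
    return a if a.shape==(3,3) else R.from_rotvec(a).as_matrix()
def ray(p,uv):
    K=np.array(p["intrinsics"]);d=np.linalg.inv(K)@[uv[0],uv[1],1.]
    d=att(p)@[d[0],-d[1],-d[2]];return np.array(p["eye"]),d/np.linalg.norm(d)
def onz(p,uv,z):
    e,d=ray(p,uv);return e+d*(z-e[2])/d[2]
def proj(p,X):
    c=att(p).T@(np.array(X)-np.array(p["eye"]));q=np.array(p["intrinsics"])@[c[0],-c[1],-c[2]];return q[:2]/q[2]
def tri(obs):
    A=np.zeros((3,3));b=np.zeros(3);L=[ray(*o) for o in obs]
    for e,d in L:
        M=np.eye(3)-np.outer(d,d);A+=M;b+=M@e
    X=np.linalg.solve(A,b);return X,[np.linalg.norm(np.cross(X-e,d)) for e,d in L]
def save(p,n,box=None,s=1):
    im=cv2.cvtColor(np.array(p["pixels"]),cv2.COLOR_RGB2BGR)
    if box: im=im[box[1]:box[3],box[0]:box[2]]
    cv2.imwrite("pics/"+n,cv2.resize(im,None,fx=s,fy=s,interpolation=cv2.INTER_CUBIC))
E
python3 - <<'E'
from h import *
np.set_printoptions(precision=4,suppress=True)
P={n:r.grab_frame(n) for n in("side","top","wrist")}
print({k:v for k,v in P["top"].items() if k!="pixels"})
for n,p in P.items():
    print(n,p["eye"],p["attitude"])
    for t in["spindle","shaft_mid","guide_mouth","collar_mid","collar_screw","grease_tin","vial","nest_blank","connector_0","hex_key"]:
        L=r.landmark_of(p,t)
        print(n,t,[(np.round(l["point"],1).tolist(),round(l["conf"],2)) for l in L[:3]])
cv2.imwrite("pics/a.png",cv2.cvtColor(cv2.resize(np.hstack([P["side"]["pixels"],P["top"]["pixels"]]),(800,300)),cv2.COLOR_RGB2BGR))
save(P["top"],"top.png",None,1.4)
print(r.get_obs())
E
```

```text
{'intrinsics': array([[416.4997,   0.    , 275.6985],
       [  0.    , 416.4997, 212.4406],
       [  0.    ,   0.    ,   1.    ]]), 'eye': array([0.4492, 0.159 , 1.1501]), 'attitude': array([ 0.0504, -0.052 , -1.592 ]), 'shot': 2}
side [-0.3034  0.3381  0.6333] [ 0.7417 -0.8754 -1.6119]
side spindle [([300.8, 243.2], 0.65), ([337.9, 224.9], 0.49)]
side shaft_mid [([298.9, 213.1], 0.63)]
side guide_mouth [([337.2, 224.2], 0.67)]
side collar_mid [([220.4, 244.7], 0.83), ([141.9, 320.7], 0.66)]
side collar_screw [([128.6, 319.9], 0.71), ([237.3, 248.3], 0.68)]
side grease_tin [([257.9, 216.0], 0.76), ([338.1, 224.1], 0.35)]
side vial [([182.6, 288.0], 0.86)]
side nest_blank [([411.2, 241.4], 0.85), ([234.0, 242.8], 0.41)]
side connector_0 [([389.0, 196.3], 0.55), ([304.5, 194.4], 0.42), ([235.6, 248.4], 0.39)]
side hex_key [([376.2, 262.3], 0.64)]
top [0.4492 0.159  1.1501] [ 0.0504 -0.052  -1.592 ]
top spindle [([283.0, 218.6], 0.89)]
top shaft_mid []
top guide_mouth [([314.2, 236.3], 0.72)]
top collar_mid [([151.6, 289.4], 0.77), ([217.4, 208.3], 0.61)]
top collar_screw [([142.7, 28
[... 320 characters left out ...]
ndle []
wrist shaft_mid []
wrist guide_mouth []
wrist collar_mid []
wrist collar_screw []
wrist grease_tin []
wrist vial []
wrist nest_blank []
wrist connector_0 []
wrist hex_key []
{'clock': 1.65, 'joints': array([ 1.1059,  0.477 ,  0.0224,  1.5554, -0.0115,  1.1093, -0.0831]), 'qvel': array([-0.001 , -0.0002,  0.0026,  0.0014,  0.0004,  0.0006, -0.0001]), 'tau': array([ -0.0008, -59.6313,   1.6059, -28.1539,   0.0124,   0.0016,
        -0.    ]), 'tcp_pos': array([ 0.2358, -0.6325,  0.2313]), 'orientation': array([3.0917, 0.5574, 0.0001]), 'contact_force': array([-0.4721, -0.0713, -0.0618]), 'moment': array([0.0092, 0.002 , 0.0096]), 'gripper_force': 0.0, 'grip_width': 0.08560991465506337}
```

View pics/top.png

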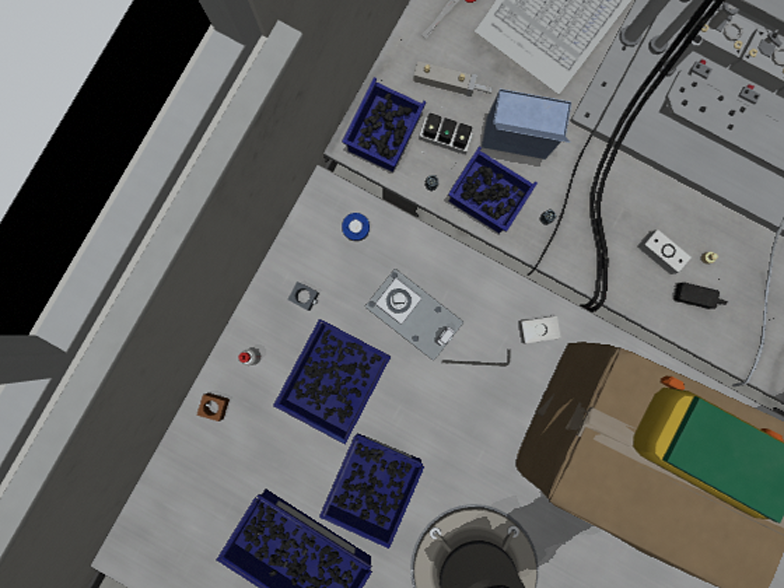

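View pics/a.png

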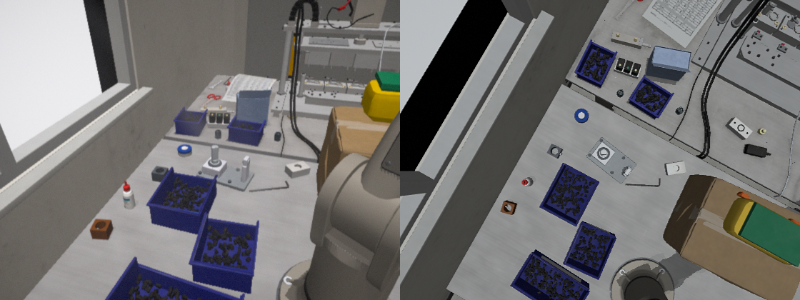

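Two collar-like objects. In the top view, one is dark steel at (217,208) and the other is brown at (152,289). Side view: (237,245) and (142,320). The dark steel one fits the description and the brown one is excluded. I'll locate the parts and take a confirming crop.

Run:
```python
from h import *
np.set_printoptions(precision=4,suppress=True)
s=r.grab_frame("side");t=r.grab_frame("top")
def best(p,n,near):
    L=r.landmark_of(p,n);L=[np.array(l["point"]) for l in L if np.linalg.norm(np.array(l["point"])-near)<25]
    return L[0] if L else None
for n,a,b in[("spindle",(301,243),(283,218)),("guide_mouth",(337,224),(314,236)),("collar_mid",(225,245),(217,208)),("collar_screw",(237,248),(224,218)),("grease_tin",(258,216),(253,161)),("vial",(182,288),(180,253)),("nest_blank",(411,241),(381,231))]:
    u,v=best(s,n,a),best(t,n,b)
    if u is not None and v is not None: print(n,u,v,*tri([(s,u),(t,v)]))
b=[best(t,"spindle",(283,218)),best(t,"guide_mouth",(314,236)),best(t,"collar_mid",(217,208)),best(t,"collar_screw",(224,218))]
for n,q,z in zip("SGCc",b,(0,.084,.017,.017)): print(n,onz(t,q,z))
for n,c in(("shaft_mid",0),("collar_mid",0),("guide_mouth",0)):
    for p in(s,t): print(n,[(o["rect"],round(o["conf"],2)) for o in r.search_frame(p,n)])
A=cv2.resize(t["pixels"][180:260,190:350],None,fx=5,fy=5,interpolation=cv2.INTER_CUBIC)
cv2.imwrite("pics/crop.png",cv2.cvtColor(A,cv2.COLOR_RGB2BGR))
```

```text
spindle [299.5 242.2] [283.7 217.3] [0.5101 0.1362 0.0043] [np.float64(0.000953255465447314), np.float64(0.000953255465447261)]
guide_mouth [338.7 224.9] [314.8 233.6] [0.4622 0.0573 0.0751] [np.float64(0.0002626487976985367), np.float64(0.0002626487976985336)]
collar_mid [219.7 243.7] [216.3 212.4] [0.5271 0.3235 0.019 ] [np.float64(0.004824629594080606), np.float64(0.004824629594080864)]
collar_screw [234.  248.3] [223.3 216.2] [0.5158 0.2986 0.0098] [np.float64(0.002359507810727589), np.float64(0.002359507810727712)]
grease_tin [257.6 215.5] [251.6 160.4] [ 0.6721  0.2186 -0.0089] [np.float64(0.0030034223375123522), np.float64(0.003003422337512294)]
nest_blank [413.4 240.9] [384.1 234.5] [ 0.4574 -0.1382  0.0003] [np.float64(0.0022888500108235173), np.float64(0.002288850010823468)]
S [0.5101 0.1352 0.    ]
G [0.4622 0.0584 0.084 ]
C [0.5266 0.3189 0.017 ]
c [0.5158 0.3    0.017 ]
shaft_mid []
shaft_mid [([281.0, 210.6, 9.0, 11.2], 0.45)]
collar_mid [([124.4, 306.5, 32.9, 30.7], 0.65), ([209.5, 230.6, 24.9, 22.5], 0.57), ([304.9, 181.7, 3.0, 12.1], 0.41)]
collar_mid [([142.0, 283.4, 23.9, 16.1], 0.55), ([206.5, 202.3, 22.5, 17.7], 0.46)]
guide_mouth [([275.9, 204.4, 80.8, 60.3], 0.64)]
guide_mouth [([258.7, 192.4, 71.6, 67.1], 0.59), ([371.7, 224.2, 28.6, 22.0], 0.32)]
```

View pics/crop.png

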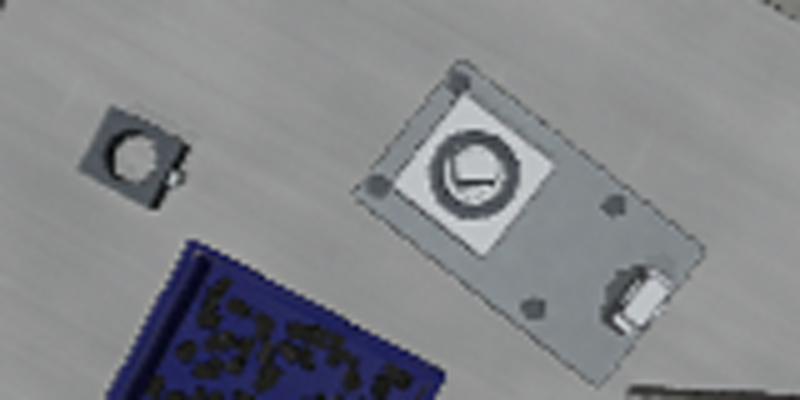

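The crop shows the dark steel collar at top pixel (216,211) with its screw head at (225,215), so it is the collar meant. The shaft is at (285,215) with its flat looking roughly down the image. The guide is at (318,240). So the shaft angle is about -45° and the spindle yaw about 52°. The cardboard box lies between the arm and the work, so I'll check its height and the clear path first.

Run:
```python
from h import *
np.set_printoptions(precision=3,suppress=True)
s=r.grab_frame("side");t=r.grab_frame("top");w=r.grab_frame("wrist")
for q in[(370,334),(404,246),(415,360)]: print("top z0",onz(t,q,0),"z.2",onz(t,q,.2),"z.3",onz(t,q,.3))
for n,q in[("boxtop",(465,105)),("boxbot",(445,282)),("green",(530,95)),("greentop",(530,70)),("yellow",(520,130))]:
    e,d=ray(s,q); print(n,[e+d*k for k in(.7,.9,1.1)])
def edge(z,a,b):
    d=onz(t,b,z)-onz(t,a,z);return np.degrees(np.arctan2(d[1],d[0]))
c=lambda x,y:(190+x/5-.4,180+y/5-.4)
print("foot",edge(.012,c(355,195),c(600,385)),edge(.012,c(465,60),c(705,250)),edge(.012,c(465,60),c(355,195))+0,edge(.012,c(705,250),c(600,385)))
print("hous",edge(.045,c(465,95),c(553,165)),edge(.045,c(395,185),c(485,255)))
print("collar",edge(.034,c(112,107),c(190,147)),edge(.034,c(80,168),c(156,210)),"screw",edge(.017,c(132,155),c(178,177)))
print("flat line",edge(.108,c(457,187),c(495,180)))
print("collar c",onz(t,c(134,158),.034),"shaft top",onz(t,c(474,173),.108))
im=np.hstack([s["pixels"][60:300,380:],w["pixels"][:240]])
cv2.imwrite("pics/b.png",cv2.cvtColor(im,cv2.COLOR_RGB2BGR))
```

```text
top z0 [ 0.188 -0.092  0.   ] z.2 [ 0.233 -0.048  0.2  ] z.3 [ 0.256 -0.026  0.3  ]
top z0 [ 0.424 -0.194  0.   ] z.2 [ 0.428 -0.133  0.2  ] z.3 [ 0.43  -0.102  0.3  ]
top z0 [ 0.116 -0.211  0.   ] z.2 [ 0.174 -0.147  0.2  ] z.3 [ 0.203 -0.114  0.3  ]
boxtop [array([ 0.242, -0.046,  0.42 ]), array([ 0.398, -0.155,  0.359]), array([ 0.554, -0.265,  0.298])]
boxbot [array([0.125, 0.007, 0.189]), array([ 0.247, -0.088,  0.063]), array([ 0.369, -0.183, -0.064])]
green [array([ 0.198, -0.112,  0.443]), array([ 0.341, -0.24 ,  0.389]), array([ 0.485, -0.369,  0.334])]
greentop [array([ 0.21 , -0.111,  0.474]), array([ 0.356, -0.239,  0.429]), array([ 0.503, -0.367,  0.383])]
yellow [array([ 0.187, -0.102,  0.397]), array([ 0.327, -0.228,  0.33 ]), array([ 0.467, -0.354,  0.262])]
foot -129.02552763624973 -129.79072836383983 139.68995282249867 140.5537507072518
hous -129.89367338227234 -129.14182311379906
collar -118.37217197804914 -120.07939877268355 screw -116.76473891097663
flat line -80.79952426314115
collar c [0.529 0.316 0.034] shaft top [0.512 0.135 0.108]
```

View pics/b.png

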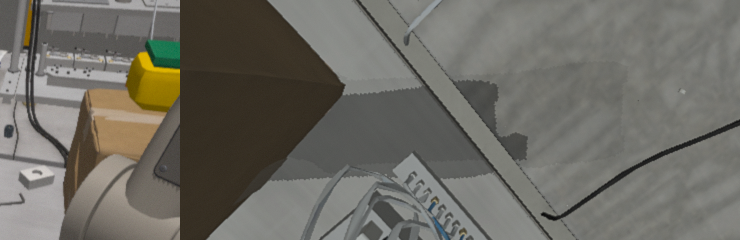

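The box top is at about 0.36 m and the tote at about 0.44 m. I'll rise clear of both before swinging across.

apply_moves([
  [0,0,-1,0,0,0],
  [0,0,-1,0,0,0],
  [0,0,-1,0,0,0],
  [0,0,-1,0,0,0],
  [0,0,-1,0,0,0],
], claw=1)

```text
clock: 3.72
tcp_pos: [0.2361, -0.6339, 0.4881]
orientation: [3.081, 0.555, 0.005]
contact_force: [-0.7, -0.0, 0.1]
grip_width: 0.0853
gripper_force: 0.0
```

apply_moves([
  [0.2,-0.12,-0.2,0,0,-0.11],
  [0.4,-0.24,-0.3,0,0,-0.22],
  [0.6,-0.36,-0.3,0,0,-0.33],
  [0.8,-0.48,-0.3,0,0,-0.44],
  [1.0,-0.6,-0.3,0,0,-0.55],
])

```text
clock: 4.35
tcp_pos: [0.418, -0.4035, 0.5557]
orientation: [-2.569, -1.808, 0.0]
contact_force: [1.4, -0.1, 0.6]
grip_width: 0.0855
gripper_force: 0.0
```

```bash
cat >> h.py <<'E'
def plan(goal,yaw_y=None):
    """numbers (scaled) of the move from the present pose to TCP goal with tool down, tool y at yaw_y deg"""
    o=r.get_obs();Rm=R.from_rotvec(o["orientation"])
    d=Rm.inv().apply(np.array(goal)-o["tcp_pos"])/.25
    y=Rm.apply([0,1,0]);a=np.degrees(np.arctan2(y[1],y[0]))
    t=np.zeros(3)
    if yaw_y is not None:
        dy=(yaw_y-a+90)%180-90
        T=R.from_matrix(np.array([[-np.sin(np.radians(a+dy)),np.cos(np.radians(a+dy)),0],[np.cos(np.radians(a+dy)),np.sin(np.radians(a+dy)),0],[0,0,-1]]).T)
        t=(Rm.inv()*T).as_rotvec()/(np.pi/2)
    print("clock",round(o["clock"],2),"tcp",np.round(o["tcp_pos"],4),"yaw",round(a,1),"q7",round(o["joints"][6],2),"F",np.round(o["contact_force"],1),"w",round(o["grip_width"],4))
    print("shift",np.round(d,3),"turn",np.round(t,3))
E
python3 -c "
from h import *
plan([.512,.135,.30],9)"
```

```text
clock 4.35 tcp [ 0.418  -0.4035  0.5557] yaw -19.7 q7 0.28 F [ 1.4 -0.1  0.6] w 0.0855
shift [ 2.154 -0.373  1.023] turn [-0.    -0.    -0.319]
```

apply_moves([
  [0.25,-0.05,0,0,0,-0.08],
  [0.5,-0.1,0,0,0,-0.16],
  [0.75,-0.14,0,0,0,-0.24],
  [1.0,-0.18,0,0,0,-0.32],
  [1.0,-0.18,0.1,0,0,-0.32],
])

```text
clock: 4.97
tcp_pos: [0.4619, -0.1491, 0.5325]
orientation: [2.031, 2.393, 0.004]
contact_force: [-0.4, -1.1, 0.4]
grip_width: 0.0858
gripper_force: 0.0
```

```bash
python3 -c "
from h import *
plan([.512,.135,.30],9)"
```

```text
clock 4.97 tcp [ 0.4619 -0.1491  0.5325] yaw 9.4 q7 0.33 F [-0.4 -1.1  0.4] w 0.0858
shift [1.09  0.379 0.93 ] turn [0.003 0.001 0.004]
```

apply_moves([
  [0.23,0.1,0.05,0,0,0],
  [0.45,0.2,0.15,0,0,0],
  [0.65,0.3,0.3,0,0,0],
  [0.85,0.37,0.5,0,0,0],
  [1.0,0.38,0.7,0,0,0],
])

```text
clock: 5.6
tcp_pos: [0.5166, 0.0965, 0.3691]
orientation: [2.045, 2.385, 0.001]
contact_force: [0.2, -0.1, -0.2]
grip_width: 0.0857
gripper_force: 0.0
```

Run:
```python
from h import *
np.set_printoptions(precision=4,suppress=True)
plan([.512,.135,.30],9)
w=r.grab_frame("wrist")
print(w["eye"],att(w)[:,2])
for n in["spindle","shaft_mid","guide_mouth","collar_mid"]:
    print(n,[(np.round(l["point"],1).tolist(),round(l["conf"],2)) for l in r.landmark_of(w,n)[:2]])
print(proj(w,[.512,.135,.108]))
np.save("w1.npy",w,allow_pickle=True)
save(w,"w1.png")
```

```text
clock 5.6 tcp [0.5166 0.0965 0.3691] yaw 8.8 q7 -0.26 F [ 0.2 -0.1 -0.2] w 0.0857
shift [0.155 0.005 0.276] turn [ 0.    -0.    -0.002]
[0.505  0.1689 0.5108] [-0.0432  0.2846  0.9577]
spindle [([285.2, 123.0], 0.85), ([220.6, 283.7], 0.2)]
shaft_mid []
guide_mouth [([223.4, 179.8], 0.72)]
collar_mid []
[281.1335 127.8006]
```

View pics/w1.png

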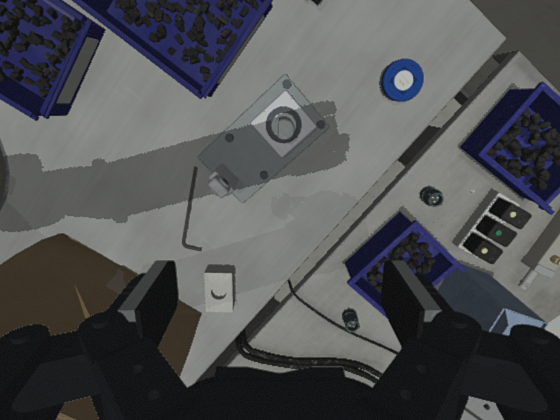

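The wrist view shows the spindle: shaft at (284,124), guide at (219,183). Nothing has been disturbed. I'll go nearer for the accurate fix.

apply_moves([
  [0,0,0.2,0,0,0],
  [0.05,0,0.4,0,0,0],
  [0.05,0,0.45,0,0,0],
  [0.05,0,0.45,0,0,0],
])

```text
clock: 6.35
tcp_pos: [0.5156, 0.1059, 0.2593]
orientation: [2.047, 2.382, 0.001]
contact_force: [-0.6, 0.1, -0.3]
grip_width: 0.086
gripper_force: 0.0
```

Run:
```python
from h import *
np.set_printoptions(precision=4,suppress=True)
plan([.512,.135,.20],9)
w=r.grab_frame("wrist")
c=proj(w,[.512,.135,.108]);print(c, w["eye"])
for n in["spindle","shaft_mid","guide_mouth","collar_mid"]:
    print(n,[(np.round(l["point"],1).tolist(),round(l["conf"],2)) for l in r.landmark_of(w,n)[:2]])
import pickle;pickle.dump(w,open("w2.pkl","wb"))
x,y=int(c[0])-80,max(int(c[1])-60,0);print("crop origin",x,y)
save(w,"w2.png",[x,y,x+160,y+120],5)
```

```text
clock 6.35 tcp [0.5156 0.1059 0.2593] yaw 8.7 q7 -0.34 F [-0.6  0.1 -0.3] w 0.086
shift [0.117 0.003 0.237] turn [ 0.001  0.    -0.004]
[281.0037 150.5229] [0.5041 0.1785 0.401 ]
spindle [([283.5, 136.5], 0.76)]
shaft_mid [([283.2, 146.3], 0.81)]
guide_mouth [([207.4, 215.1], 0.93)]
collar_mid [([179.3, 243.4], 0.27)]
crop origin 201 90
```

View pics/w2.png

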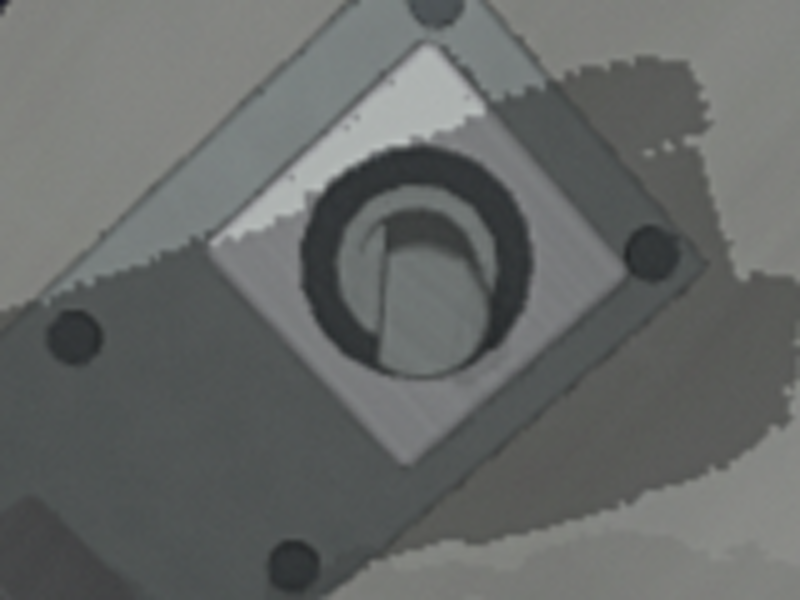

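The crop shows the D-shaped shaft top, its flat edge running from (385,228) to (378,362) in crop pixels (facing left). The round side reaches x≈492 and y≈380. The housing corners are clear as well.

Run:
```python
from h import *
import pickle
np.set_printoptions(precision=4,suppress=True)
w=pickle.load(open("w2.pkl","rb"))
c=lambda x,y:(201+(x+.5)/5-.5,90+(y+.5)/5-.5)
print("housing c",onz(w,np.mean([c(430,40),c(625,270),c(405,465),c(208,242)],0),.045))
print("shaft c",onz(w,c(424,312),.108),"bottom",onz(w,c(435,380),.108),"right",onz(w,c(492,305),.108))
sh=onz(w,c(416,262),.049);print("shoulder c",sh)
def edge(z,a,b):
    d=onz(w,c(*b),z)-onz(w,c(*a),z);return np.degrees(np.arctan2(d[1],d[0]))%180
print("flat line",edge(.108,(385,228),(378,362)))
print("housing",edge(.045,(430,40),(625,270)),edge(.045,(208,242),(405,465)),edge(.045,(430,40),(208,242)),edge(.045,(625,270),(405,465)))
g=onz(w,(207.4,215.1),.084);print("guide",g, (g-sh), np.degrees(np.arctan2(*(g-sh)[1::-1])))
```

```text
housing c [0.5152 0.1362 0.045 ]
shaft c [0.5159 0.1343 0.108 ] bottom [0.5195 0.1231 0.108 ] right [0.527  0.1372 0.108 ]
shoulder c [0.5151 0.1351 0.049 ]
flat line 95.56612119335682
housing 140.34828167267585 139.4026399264829 49.926220095714484 51.0744779436979
guide [0.4521 0.0592 0.084 ] [-0.063  -0.0759  0.035 ] -129.6953335486408
```

```bash
python3 -c "
from h import *
plan([.518,.1352,.070],5.6)"
```

```text
clock 6.6 tcp [0.5158 0.1069 0.26  ] yaw 8.7 q7 -0.34 F [ 0.2  0.8 -0.5] w 0.0852
shift [0.111 0.024 0.76 ] turn [0.002 0.    0.034]
```

apply_moves([
  [0.11,0.024,0.2,0,0,0.034],
  [0.11,0.024,0.3,0,0,0.034],
  [0.11,0.024,0.45,0,0,0.034],
  [0.11,0.024,0.6,0,0,0.034],
  [0.11,0.024,0.7,0,0,0.034],
], claw=0.8, newtons=25)

```text
clock: 7.22
tcp_pos: [0.5167, 0.1348, 0.0825]
orientation: [2.109, 2.328, -0.0]
contact_force: [-0.4, 0.5, 0.0]
grip_width: 0.0682
gripper_force: 0.0
```

```bash
python3 -c "
from h import *
plan([.518,.1352,.070],5.6)"
```

```text
clock 7.22 tcp [0.5167 0.1348 0.0825] yaw 5.7 q7 -0.62 F [-0.4  0.5  0. ] w 0.0682
shift [0.001 0.005 0.05 ] turn [0.    0.    0.001]
```

Now down to grasp height and close.

apply_moves([
  [0,0.005,0.05,0,0,0],
  [0,0.005,0.05,0,0,0],
  [0,0.005,0.05,0,0,0],
  [0,0.005,0.05,0,0,0],
  [0,0.005,0.05,0,0,0],
], claw=0, newtons=25)

```text
clock: 7.85
tcp_pos: [0.5185, 0.1355, 0.0719]
orientation: [2.108, 2.328, 0.003]
contact_force: [-0.5, 0.2, 5.3]
grip_width: 0.0185
gripper_force: 27.8
```

apply_moves([
  [0,0,0,0,0,0],
  [0,0,0,0,0,0],
  [0,0,0,0,0,0],
])

```text
clock: 8.22
tcp_pos: [0.5185, 0.1355, 0.0719]
orientation: [2.108, 2.328, 0.002]
contact_force: [-0.3, -0.3, 6.3]
grip_width: 0.0186
gripper_force: 28.0
```

```bash
python3 -c "
from h import *
plan([.518,.1352,.070],5.6);o=r.get_obs();print(o['moment'],o['gripper_force'])"
```

```text
clock 8.22 tcp [0.5185 0.1355 0.0719] yaw 5.7 q7 -0.64 F [-0.3 -0.3  6.3] w 0.0186
shift [-0.001 -0.002  0.008] turn [ 0.001 -0.     0.001]
[-0.05562924  0.22289802 -0.04779477] 27.97070211614482
```

The width is 18.6 mm, so the pads sit square on the flat with almost no side load. Now the turn of +44.5°.

apply_moves([
  [0.001,0,0,0,0,-0.1],
  [0.003,0,0,0,0,-0.2],
  [0.005,-0.001,0,0,0,-0.3],
  [0.006,-0.002,0,0,0,-0.4],
  [0.007,-0.003,0,0,0,-0.495],
])

```text
clock: 8.85
tcp_pos: [0.5169, 0.1367, 0.0719]
orientation: [1.061, 2.956, -0.001]
contact_force: [-2.8, -2.0, 9.6]
grip_width: 0.0186
gripper_force: 29.1
```

apply_moves([
  [0,0,0,0,0,0],
  [0,0,0,0,0,0],
  [0,0,0,0,0,0],
])

```text
clock: 9.22
tcp_pos: [0.5169, 0.1368, 0.0719]
orientation: [1.068, 2.953, -0.001]
contact_force: [-3.3, -2.5, 9.9]
grip_width: 0.0181
gripper_force: 28.4
```

Run:
```python
from h import *
plan([.518,.1352,.070],50.2);o=r.get_obs();print(o['moment'],o['gripper_force'])
w=r.grab_frame("wrist")
g=r.landmark_of(w,"guide_mouth");print([(l["point"],l["conf"]) for l in g[:2]])
if g:
    q=onz(w,g[0]["point"],.084);d=q-[.516,.1353,.084];print(q,np.linalg.norm(d),np.degrees(np.arctan2(d[1],d[0])))
save(w,"w3.png")
```

```text
clock 9.22 tcp [0.5169 0.1368 0.0719] yaw 50.2 q7 0.02 F [-3.3 -2.5  9.9] w 0.0181
shift [-0.007 -0.002  0.008] turn [-0.     0.001  0.   ]
[-0.23658643  0.63757557  0.06115012] 28.372015398927033
[([36.0, 280.4], 0.58), ([275.4, 281.1], 0.27)]
[0.4517519  0.05833405 0.084     ] 0.10025755076339057 -129.85378094585838
```

View pics/w3.png

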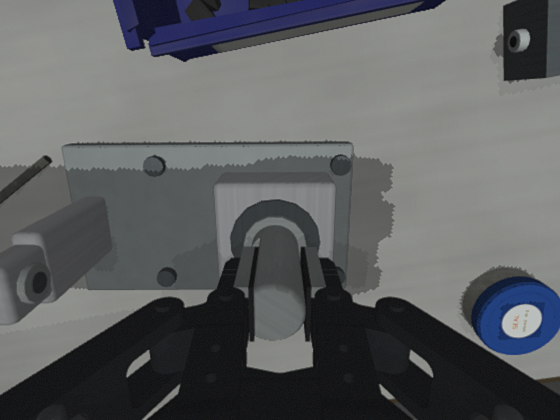

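The wrist view shows the shaft gripped between the pads at (278,285). The foot plate edges are parallel to the image, the guide is on the left at (40,280), and its bearing of -129.9° matches the tool yaw of 50.2°. The shaft is aligned. Release and rise.

apply_moves([
  [0,0,0,0,0,0],
  [0,0,0,0,0,0],
  [0,0,0,0,0,0],
  [0,0,-0.1,0,0,0],
  [0,0,-0.3,0,0,0],
], claw=0.72)

```text
clock: 9.95
tcp_pos: [0.5153, 0.1362, 0.1449]
orientation: [-1.067, -2.951, 0.003]
contact_force: [0.5, -0.2, 1.2]
grip_width: 0.0617
gripper_force: 0.0
```

Run:
```python
from h import *
t=r.grab_frame("top")
plan([.529,.316,.2],-28.5)
for z in(0,.05,.07):
    for q in((228.2,228),(210,262)): print(z,onz(t,q,z))
```

```text
clock 10.0 tcp [0.5191 0.1387 0.1521] yaw 50.3 q7 0.12 F [1.8 1.4 4.2] w 0.0617
shift [ 0.422  0.572 -0.19 ] turn [ 0.004 -0.001  0.875]
0 [0.48387085 0.28904862 0.        ]
0 [0.39164095 0.34035413 0.        ]
0.05 [0.48236391 0.28339321 0.05      ]
0.05 [0.39414369 0.33246822 0.05      ]
0.07 [0.48176113 0.28113105 0.07      ]
0.07 [0.39514479 0.32931386 0.07      ]
```

apply_moves([
  [0.05,0.1,-0.2,0,0,0.1],
  [0.15,0.25,-0.3,0,0,0.21],
  [0.25,0.4,-0.35,0,0,0.32],
  [0.35,0.5,-0.35,0,0,0.43],
  [0.42,0.57,-0.35,0,0,0.54],
])

```text
clock: 10.62
tcp_pos: [0.5266, 0.3157, 0.2333]
orientation: [-2.194, -2.248, -0.001]
contact_force: [-0.9, 0.1, 0.5]
grip_width: 0.0614
gripper_force: 0.0
```

Run:
```python
from h import *
plan([.529,.316,.2],-28.5)
```

```text
clock 10.62 tcp [0.5266 0.3157 0.2333] yaw 1.4 q7 -0.88 F [-0.9  0.1  0.5] w 0.0614
shift [0.001 0.009 0.133] turn [-0.    -0.     0.332]
```

apply_moves([
  [0,0,0,0,0,0.11],
  [0,0.005,0,0,0,0.22],
  [0,0.009,0,0,0,0.33],
  [0,0.009,0,0,0,0.33],
])

```text
clock: 11.12
tcp_pos: [0.5294, 0.3137, 0.2331]
orientation: [2.692, 1.619, -0.0]
contact_force: [0.2, 0.5, 0.4]
grip_width: 0.0615
gripper_force: 0.0
```

Run:
```python
from h import *
import pickle
plan([.529,.316,.2],-28.5)
w=r.grab_frame("wrist");pickle.dump(w,open("w4.pkl","wb"))
for n,z in(("collar_mid",.017),("collar_screw",.017)):
    for l in r.landmark_of(w,n)[:2]: print(n,l["point"],l["conf"],onz(w,l["point"],z))
c=proj(w,[.529,.316,.034]).astype(int);x,y=c-[80,60];x=max(x,0);y=min(max(y,0),300)
print("origin",x,y);save(w,"w4.png",[x,y,x+160,y+120],5)
```

```text
clock 11.12 tcp [0.5294 0.3137 0.2331] yaw -28.0 q7 -1.34 F [0.2 0.5 0.4] w 0.0615
shift [ 0.007 -0.006  0.132] turn [0.    0.    0.006]
collar_mid [276.0, 167.4] 0.89 [0.52651072 0.31678822 0.017     ]
collar_mid [11.0, 112.0] 0.69 [0.31952343 0.49005867 0.017     ]
collar_screw [276.8, 192.2] 0.93 [0.51462535 0.29272504 0.017     ]
collar_screw [355.5, 344.3] 0.53 [0.50887712 0.07689484 0.017     ]
origin 198 110
```

View pics/w4.png

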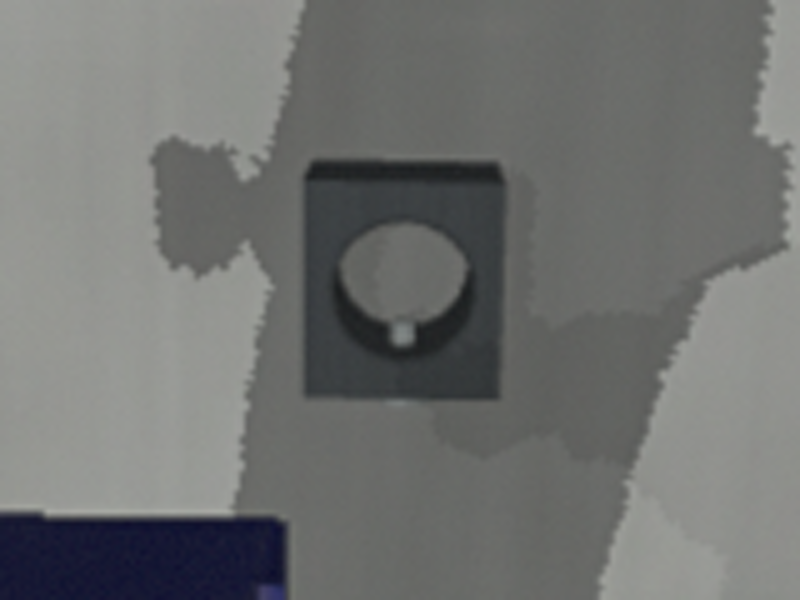

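The crop shows the steel collar square to the tool. Its top-face corners are (304,182), (505,182), (499,398) and (304,398), with the screw tip at (402,332), pointing to -tool x.

Run:
```python
from h import *
import pickle
w=pickle.load(open("w4.pkl","rb"))
c=lambda x,y:(198+(x+.5)/5-.5,110+(y+.5)/5-.5)
P=[onz(w,c(*q),.034) for q in((304,182),(505,182),(500,398),(304,398))]
C=np.mean(P,0);print(C)
f=lambda d:np.degrees(np.arctan2(d[1],d[0]))
print(f(P[1]-P[0]),f(P[2]-P[3]),f(P[3]-P[0])+90,f(P[2]-P[1])+90,[np.linalg.norm(P[i]-P[i-1]) for i in range(4)])
plan([C[0],C[1],.002],-28.0)
```

```text
[0.52995378 0.31814941 0.034     ]
-27.944324709237154 -27.939425811816623 -28.943707612086172 -28.359389439303925 [np.float64(0.04361653026477051), np.float64(0.039231381956235094), np.float64(0.04360764729993414), np.float64(0.039676224051909736)]
clock 11.28 tcp [0.5293 0.3137 0.2331] yaw -27.9 q7 -1.34 F [-0.4 -0.8  0.2] w 0.0614
shift [ 0.017 -0.006  0.924] turn [-0.     0.     0.001]
```

apply_moves([
  [0.017,-0.006,0.22,0,0,0],
  [0.017,-0.006,0.45,0,0,0],
  [0.017,-0.006,0.65,0,0,0],
  [0.017,-0.006,0.8,0,0,0],
  [0.017,-0.006,0.87,0,0,0],
])

```text
clock: 11.9
tcp_pos: [0.5291, 0.3173, 0.0136]
orientation: [-2.692, -1.618, 0.005]
contact_force: [0.1, 0.0, 0.8]
grip_width: 0.0617
gripper_force: 0.0
```

apply_moves([
  [0,0,0.03,0,0,0],
  [0,0,0.05,0,0,0],
  [0,0,0.05,0,0,0],
])

```text
clock: 12.28
tcp_pos: [0.5307, 0.3185, 0.0042]
orientation: [2.694, 1.616, 0.002]
contact_force: [-0.2, 0.4, -0.3]
grip_width: 0.0613
gripper_force: 0.0
```

Run:
```python
from h import *
plan([.52995,.31815,.002],-28.2)
```

```text
clock 12.28 tcp [0.5307 0.3185 0.0042] yaw -28.1 q7 -1.5 F [-0.2  0.4 -0.3] w 0.0613
shift [-0.002 -0.002  0.009] turn [ 0.    -0.001  0.001]
```

Close on the collar, then a short lift.

apply_moves([
  [0,0,0,0,0,0],
  [0,0,0,0,0,0],
  [0,0,0,0,0,0],
  [0,0,0,0,0,0],
  [0,0,0,0,0,0],
], claw=0, newtons=40)

```text
clock: 12.9
tcp_pos: [0.5308, 0.3186, 0.0044]
orientation: [2.694, 1.616, 0.003]
contact_force: [0.2, -1.2, 6.4]
grip_width: 0.0392
gripper_force: 41.2
```

Run:
```python
from h import *
plan([.53,.318,.20],-28.2)
```

```text
clock 12.9 tcp [0.5308 0.3186 0.0044] yaw -28.1 q7 -1.5 F [ 0.2 -1.2  6.4] w 0.0392
shift [-0.002 -0.001 -0.782] turn [ 0.001 -0.001  0.001]
```

apply_moves([
  [0,0,-0.1,0,0,0],
  [0,0,-0.3,0,0,0],
  [0,0,-0.5,0,0,0],
  [0,0,-0.7,0,0,0],
  [0,0,-0.8,0,0,0],
])

```text
clock: 13.52
tcp_pos: [0.5307, 0.3188, 0.2064]
orientation: [2.694, 1.617, 0.006]
contact_force: [-0.3, 0.8, -1.9]
grip_width: 0.0392
gripper_force: 40.7
```

Run:
```python
from h import *
w=r.grab_frame("wrist");o=r.get_obs();Rm=R.from_rotvec(o["orientation"])
for n in("collar_mid","collar_screw"):
    for l in r.landmark_of(w,n)[:1]:
        X=onz(w,l["point"],o["tcp_pos"][2]+.0126);print(n,l["point"],l["conf"],X,Rm.inv().apply(X-o["tcp_pos"]))
save(w,"w5.png")
plan([.516,.1353,.20],-39.8)
```

```text
collar_mid [276.6, 279.5] 0.59 [0.53004405 0.32064936 0.22146715] [ 0.00029482 -0.00192525 -0.01260553]
collar_screw [279.5, 336.8] 0.84 [0.51811674 0.29573266 0.22146715] [-0.0273029  -0.00072398 -0.01276495]
clock 13.68 tcp [0.5305 0.3183 0.2042] yaw -28.1 q7 -1.37 F [-0.2 -0.9 -2.2] w 0.0393
shift [-0.673  0.293  0.016] turn [ 0.001 -0.001  0.13 ]
```

View pics/w5.png

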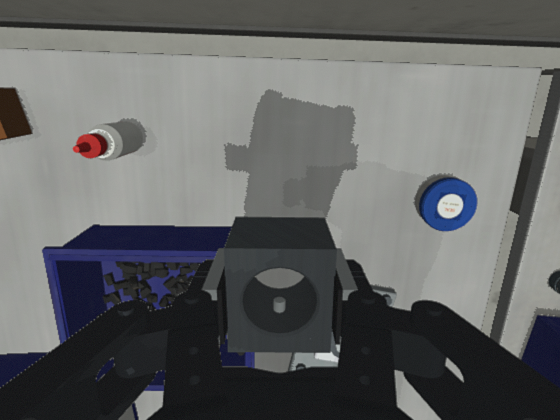

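The wrist view shows the collar held square between the pads, with its bore at (280,300) and the screw tip at (280,305). Its top face spans about rows 262 to 352 and columns 226 to 333. I'll compute its offset from the tool, and plan.

Run:
```python
from h import *
w=r.grab_frame("wrist");o=r.get_obs();Rm=R.from_rotvec(o["orientation"])
g=cv2.cvtColor(w["pixels"],cv2.COLOR_RGB2GRAY).astype(float)
for c in(232,236,322,326):
    col=cv2.GaussianBlur(g,(1,5),0)[:,c];d=np.diff(col)
    print(c,[(i,round(d[i],1)) for i in range(205,375) if abs(d[i])>3 and abs(d[i])>=max(abs(d[i-3:i+4]))])
z=o["tcp_pos"][2]+.0296
for v in(262,352): print(v,Rm.inv().apply(onz(w,(280,v),z)-o["tcp_pos"]))
```

```text
232 [(224, np.float64(-31.8)), (247, np.float64(8.4)), (351, np.float64(-13.4)), (367, np.float64(-11.2))]
236 [(216, np.float64(-39.6)), (247, np.float64(8.4)), (352, np.float64(-11.2)), (367, np.float64(-10.8))]
322 [(217, np.float64(-23.8)), (248, np.float64(6.6)), (352, np.float64(54.9)), (360, np.float64(-22.9)), (366, np.float64(-37.3))]
326 [(222, np.float64(-21.5)), (248, np.float64(6.4)), (352, np.float64(53.9)), (360, np.float64(-23.6)), (366, np.float64(-38.2))]
262 [ 0.01666502  0.00012488 -0.02961357]
352 [-0.02225875  0.00016164 -0.02958189]
```

apply_moves([
  [-0.15,0.06,0,0,0,0.03],
  [-0.3,0.12,0,0,0,0.06],
  [-0.45,0.19,0,0,0,0.1],
  [-0.6,0.26,0,0,0,0.13],
  [-0.67,0.293,0,0,0,0.13],
])

```text
clock: 14.35
tcp_pos: [0.5146, 0.1322, 0.2009]
orientation: [2.847, 1.328, -0.007]
contact_force: [-0.1, -0.8, -1.1]
grip_width: 0.0391
gripper_force: 40.5
```

The collar is centred on the TCP to within about 0.5 mm. From the two pinch positions the shaft axis is near (0.516, 0.134).

Run:
```python
from h import *
plan([.516,.1342,.125],-39.8)
```

```text
clock 14.35 tcp [0.5146 0.1322 0.2009] yaw -40.0 q7 -1.24 F [-0.1 -0.8 -1.1] w 0.0391
shift [ 0.011 -0.     0.303] turn [-0.001  0.003 -0.002]
```

apply_moves([
  [0,0,0.1,0,0,0],
  [0,0,0.2,0,0,0],
  [0,0,0.28,0,0,0],
  [0,0,0.3,0,0,0],
  [0,0,0.3,0,0,0],
])

```text
clock: 14.98
tcp_pos: [0.5153, 0.1357, 0.1275]
orientation: [-2.844, -1.334, 0.003]
contact_force: [0.6, 0.2, -1.3]
grip_width: 0.0397
gripper_force: 40.7
```

Run:
```python
from h import *
plan([.516,.1342,.115],-39.8)
w=r.grab_frame("wrist");t=r.grab_frame("top")
a=cv2.resize(w["pixels"][180:400,160:400],(480,440));b=cv2.resize(t["pixels"][170:270,250:330],(320,400))
b=cv2.copyMakeBorder(b,0,40,0,0,cv2.BORDER_CONSTANT)
cv2.imwrite("pics/w6.png",cv2.cvtColor(np.hstack([a,b]),cv2.COLOR_RGB2BGR))
```

```text
clock 14.97 tcp [0.5153 0.1357 0.1275] yaw -39.8 q7 -1.3 F [ 0.6  0.2 -1.3] w 0.0397
shift [-0.003  0.006  0.05 ] turn [-0.001  0.001  0.   ]
```

View pics/w6.png

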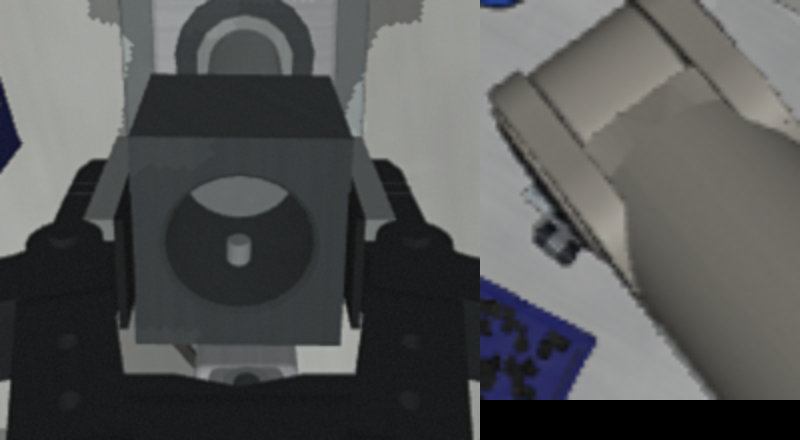

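The wrist view at left shows the bore centred at crop column 240, with shaft and shoulder at about 243 and the guide at 245. So the collar is aligned to within about 1 mm. The top view is blocked by the arm. I'll nudge it over and descend gently.

apply_moves([
  [-0.002,0.004,0,0,0,0],
  [-0.002,0.004,0.03,0,0,0],
  [-0.002,0.004,0.06,0,0,0],
  [-0.002,0.004,0.08,0,0,0],
  [-0.002,0.004,0.1,0,0,0],
])

```text
clock: 15.7
tcp_pos: [0.5163, 0.1348, 0.1028]
orientation: [-2.844, -1.334, 0.0]
contact_force: [0.3, 0.4, -1.7]
grip_width: 0.0394
gripper_force: 40.6
```

Run:
```python
from h import *
plan([.516,.1342,.0714],-39.8);o=r.get_obs();print(o["moment"])
```

```text
clock 15.7 tcp [0.5163 0.1348 0.1028] yaw -39.8 q7 -1.33 F [ 0.3  0.4 -1.7] w 0.0394
shift [-0.003  0.001  0.126] turn [-0.  0.  0.]
[ 0.03660455 -0.02858275  0.01892209]
```

No contact with the collar 10 mm over the shaft, so I'll continue.

apply_moves([
  [-0.001,0,0.02,0,0,0],
  [-0.001,0,0.04,0,0,0],
  [-0.001,0,0.06,0,0,0],
  [-0.001,0,0.07,0,0,0],
  [-0.001,0,0.07,0,0,0],
])

```text
clock: 16.32
tcp_pos: [0.5161, 0.1346, 0.0856]
orientation: [-2.844, -1.333, 0.0]
contact_force: [-0.2, -0.4, -1.0]
grip_width: 0.0395
gripper_force: 40.6
```

Run:
```python
from h import *
plan([.516,.1342,.0714],-39.8);o=r.get_obs();print(o["moment"])
```

```text
clock 16.32 tcp [0.5161 0.1346 0.0856] yaw -39.8 q7 -1.34 F [-0.2 -0.4 -1. ] w 0.0395
shift [-0.002  0.001  0.057] turn [-0.  0.  0.]
[0.00242894 0.00616171 0.03091594]
```

apply_moves([
  [-0.001,0.001,0.02,0,0,0],
  [-0.001,0.001,0.04,0,0,0],
  [-0.001,0.001,0.057,0,0,0],
  [-0.001,0.001,0.057,0,0,0],
  [-0.001,0.001,0.057,0,0,0],
])

```text
clock: 16.95
tcp_pos: [0.5163, 0.1343, 0.0716]
orientation: [-2.845, -1.333, -0.0]
contact_force: [0.5, 0.2, -1.1]
grip_width: 0.0395
gripper_force: 40.6
```

Run:
```python
from h import *
plan([.516,.1342,.0714],-39.8);o=r.get_obs();print(o["moment"],o["gripper_force"])
w=r.grab_frame("wrist")
s=r.grab_frame("side")
for n in("collar_mid","collar_screw","guide_mouth"):
    for p in(w,s): print(n,[(np.round(l["point"],1).tolist(),round(l["conf"],2)) for l in r.landmark_of(p,n)[:2]])
print(proj(s,[.516,.1342,.084]),proj(w,[.516,.1342,.084]))
a=cv2.resize(w["pixels"][180:400,160:400],(480,440));b=cv2.resize(s["pixels"][170:270,260:340],(320,400))
b=cv2.copyMakeBorder(b,0,40,0,0,cv2.BORDER_CONSTANT)
cv2.imwrite("pics/w7.png",cv2.cvtColor(np.hstack([a,b]),cv2.COLOR_RGB2BGR))
```

```text
clock 16.95 tcp [0.5163 0.1343 0.0716] yaw -39.8 q7 -1.36 F [ 0.5  0.2 -1.1] w 0.0395
shift [-0.001 -0.001  0.001] turn [-0. -0.  0.]
[ 0.0526493  -0.03520383  0.05169618] 40.646889209747314
collar_mid [([276.3, 281.0], 0.89)]
collar_mid [([142.0, 320.3], 0.84), ([338.7, 226.3], 0.58)]
collar_screw [([277.6, 338.6], 0.89)]
collar_screw [([127.2, 317.9], 0.81), ([312.6, 218.6], 0.64)]
guide_mouth []
guide_mouth [([339.2, 225.6], 0.86)]
[300.25720583 213.38042587] [279.63996939 279.74887929]
```

View pics/w7.png

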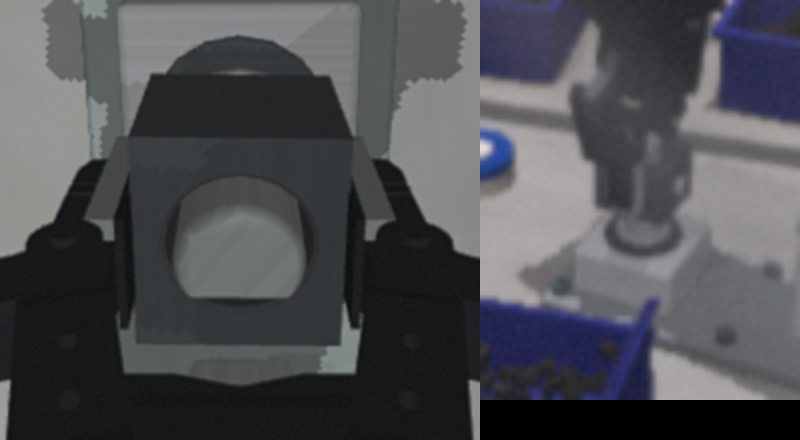

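The wrist view shows the shaft standing in the bore. Its flat edge is level at crop row 297, columns 190 to 298, on the screw side, and centred within 1 mm of the bore. There is no contact force, and the side view shows the collar clear of the shoulder. Handing in.

```bash
python3 -c "
from h import *
print(r.hand_in())"
```

```text
the job is handed in; nothing more can be done
None
```

The job is handed in, verdict not shown: shaft turned so the flat faces the guide, collar held level around it at mid-flat with the screw towards the guide, almost no contact force, about 17 s of the 51 s used.

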